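# Open the dough roller's control box and hold its run paddle half way

## Robot

A 7-joint arm with a two-finger parallel gripper is mounted at the origin on a cart in front of the work surface, level with it; the furniture and walls round the work are solid. World frame = base frame: x ahead of the robot, y to its left, z up, the work surface at z = 0. Lengths are in m, angles in rad, forces in N, time in s.
With the tool pointing down it reaches from about 0.4 to 0.85 m from the base axis. Payload 10.4 kg.
Tool frame: the origin (TCP) lies at the very end of the fingers, on their centre line; the grasp point (between the pads) lies 19 mm behind it (manip.grip_depth is the distance from the TCP to the grasp point, in m); z points along the fingers, y is the direction in which the jaws open and shut (so a half turn about z gives the same grasp; the last joint's range is limited). The gripper opens to 85 mm and grips with 20 to 120 N. Pads are 22 mm wide; open, the fingers measure 114 mm over their backs; the gripper's body (76 mm by 85 mm) begins 54 mm behind the grasp point. The pads swing forward as they close: fully open they stand 13 mm farther back than shut.
Start: joints at [1.317, 0.332, -0.065, 1.46, 0.022, 1.35, -0.088], TCP at [0.143, -0.608, 0.231] pointing down, gripper open.
Joint ranges: [-2.6, 2.6], [-0.5, 2.12], [-1.47, 1.34], [0.16, 2.42], [-1.27, 4.41], [0.06, 2.06], [-2.6, 2.6]. Speed limits (rad/s): [2.22, 2.22, 2.79, 2.79, 3.14, 3.14, 3.14].

## Interface

Orientations are given as a unit quaternion [x, y, z, w].
In Python, from workcell import manip gives the robot as it stands.
- The arm moves only by the tool step_arm, never from a script. Its argument "motion" is a list of rows, each a list of 6 numbers: the shift along the tool's x, y, z in mm, then the turn, a rotation vector about the tool's x, y, z in degrees. A call has 1 to 20 rows; each row shifts and turns the pose as measured when the row begins, along the tool's axes as they then stand; what a row does not reach is not made up. A row lasts 1/8 s, in which the tool goes at most 62.5 mm and 10.7 degrees, less where a joint would pass 70% of its speed; a pose out of reach is approached as far as the arm can. A call with a gripper value outside its range is refused whole. "jaw" is the finger opening in mm, from 0 to 85.4, set as the call begins (left out, the last holds). The fingers move at their own pace and stop on an object; "force" is the grip in N (left out, the last holds). Time passes only in rows, so rows that do not move let the fingers close. It gives the time, the measured TCP pose, the force and the opening at its end, in the units of the state.
- manip.get_obs(): the state, without advancing time (a new reading comes with each control period).
- manip.camera(name): name is "side" or "top"; returns the picture (384x512x3 uint8, blue, green, red); there is no depth.
- manip.camera_info(name): a dict with "camera_matrix" (3x3 intrinsics, pixels), "R" (3x3) and "t" (3): a world point X has camera coordinates R X + t. Camera axes: x right, y down, z forward; pixel columns grow to the right and rows downward; lengths in m; the calibration is good to about 2 mm. A picture is of the moment at which its call begins. camera_info takes no time and is no camera call.
- manip.hand_in(): hands the job in, once; it reports no verdict.
The state is a dict: "clock": time; "joint_pos": joint angles; "joint_velocities": joint speeds; "tau": joint torques, N m; "position": TCP position; "ee_rot": TCP orientation; "ft_force": force on the tool from outside, world axes, zero at the start; "torque": the same for the moment, N m; "grip_width": opening from 0.0 (shut) to 1.0 (fully open).
Only numpy, scipy, OpenCV 4.12 (cv2) and the standard library are available. Lean on these libraries where they do the work, as an engineer would, in place of code of your own. Each camera call takes 0.05 s, during which the arm holds its last target.

## Task

Lift the loose cover off the two pins of the dough roller's control box by its handle and lay it gently, flat and handle up, on a free part of the table. Then, with shut fingers, press the spring-loaded hold-to-run paddle inside the box down to its halfway position, where it lies level, never on to its bottom stop (that trips the emergency cut-out), and keep it level for at least two seconds; the program finishes while the fingers are still holding it there. Leave everything else on the table where it stands.

Things in the scene. Friction and masses are not known exactly. Their poses are not given: they have to be found in the camera images.
- control_box: Open-topped steel box fixed to the table, 180 (x) x 150 (y) x 80 mm tall, 6 mm walls, 20 mm square posts in the inner corners. Origin under its centre at table height; x points away from the robot, from the paddle's free end to its hinge. Two 8 mm pins stand 14 mm above the rim at (-73, 58) and (73, -58) mm, through the cover. The paddle runs along the middle (y = 0).
- cover: Loose aluminium plate 174 x 144 x 5 mm, 0.17 to 0.33 kg, on the box's rim, 12 mm holes over the pins, axes along the box's. Origin: centre of its underside. Handle: black bar over its centre along its y, 80 mm long, 14 mm wide (x), from 27 to 39 mm above the underside, on a 10 mm post at each end (60 mm free between).
- paddle (a joint): Angle of the black spring-loaded paddle, rad: 0 released (free end raised by 0.18), 0.18 half way (level), 0.36 bottom stop. Hinge line along the box's y at x = 60 mm, 44 mm above the table. Springs back if let go; at the thumb bar it takes about 3.5 N to start, 6 N half way, 8.5 N at the stop.
- thumb_bar (a point): Top of the paddle's thumb bar, the place to press: rounded cross bar, 62 mm long (box's y), 14 mm thick, 90 mm from the hinge, on a 60 mm wide pad. Moves with the paddle: about 71 mm above the table released, 55 mm half way, 39 mm at the stop; in the box's frame x = -26 to -32 mm, y = 0. Under the cover at the start.
- guide (a point): Centre of the top of one of two fixed upright aluminium guides in the box, each 24 x 5 mm on top, one on either side of the thumb bar, at x = -30, y = 47 and -47 mm in the box's frame (this is the one at +47), 55 mm above the table. When the paddle is half way the thumb bar's top is level with the tops of the guides. Under the cover at the start.
- bare_patch (a point): A point on the table top, to the robot's right of the box, that is always bare: at least 200 mm (world x) by 170 mm (world y) about it is free of things. Using it is a suggestion; any free part of the table will do. A stack of white pizza plates, 55 mm high, begins some 130 mm beyond it, at the back.
- lemon: Bystander: yellow lemon, about 71x53x51 mm; origin at the centre of its underside. Leave it alone.
- garlic_a: Bystander: whole garlic bulb, about 56 mm each way; origin at the centre of its underside. Leave it alone.
- oregano_shaker: Bystander: glass table shaker with a domed metal cap and grey-green filling, 58 mm across, 83 mm tall; origin at the centre of its underside. Leave it alone.
- cheese_shaker: Bystander: glass table shaker with a domed metal cap and pale yellow filling, 58 mm across, 83 mm tall; origin at the centre of its underside. Leave it alone.
- tomato_b: Bystander: tomato, about 74x72x69 mm; origin at the centre of its underside. Leave it alone.
- dough_docker: Bystander: spiked dough-docking roller with handle, lying, 171x133x46 mm; origin at the centre of its underside. Leave it alone.
- pizza_cutter: Bystander: pizza wheel with a black handle, lying, 100x238x33 mm, its long side along its own y; origin at the centre of its underside. Leave it alone.

How it is judged:
On the way, in this order (a step that is already met when the one before it is completed fails the run):
1. the cover lies flat on the table, handle up, released (height (world z) of cover below 0.006 m and angle between cover's own z axis and vertical below 0.06 rad and linear speed of cover below 0.03 m/s and contact force between the fingers and cover below 0.1 N), for 0.2 s.
2. the fingers hold the paddle half way down for two seconds (value of joint paddle between 0.11 and 0.25 rad and contact force between the fingers and control_box above 2 N), for 1.9 s.
At the end, for the whole second after the job is handed in: The fingers push on the paddle (over 2 N) and keep it still within 0.07 rad of level (0.11 to 0.25 rad, about 6 mm either way at the thumb bar), while the cover lies at rest flat on the table, handle up (underside within 6 mm of the table, tilt under 0.06 rad), not touched by the fingers (all of step 1 and all of step 2 and velocity of joint paddle between -0.1 and 0.1 rad/s); the arm keeps its last pose, push and grip.
It fails at once if the paddle is pressed on towards its bottom stop (over 0.32 rad) (value of joint paddle above 0.32 rad).
It fails at once if the cover is dropped or thrown (faster than 0.5 m/s out of the fingers) (linear speed of cover above 0.5 m/s and contact force between the fingers and cover below 0.1 N).
It fails at once if a bystander is moved more than 30 mm (distance of any of lemon, garlic_a, oregano_shaker, cheese_shaker, tomato_b, dough_docker, pizza_cutter from where it was at the start of the episode above 0.03 m).
It also fails if it takes over 58 s, if anything falls off the work surface, if the arm or the gripper's body presses on something with over 40 N, if the wrist force passes 120 N, or if a joint passes its speed limit or range.

## Working session

There is one attempt and no reset: what is moved stays moved. The work goes in short steps, Python scripts to look and compute and a tool call to move; the robot and the scene stay as the last step left them, time stands still between calls to the robot, and variables do not carry over. Pictures are saved under pics/ and viewed, and the job is handed in when it is done.

Besides the shell and the picture viewer there is one more tool, called after "Call:" in YAML: its name, and indented under it one key for each argument. step_arm: Moves the arm, as the interface text tells. Its arguments: {"type":"object","properties":{"motion":{"type":"array"},"jaw":{"type":"number"},"force":{"type":"number"}},"required":["motion"]}

```bash
mkdir -p pics; ls
cat > h.py <<'E'
import numpy as np, cv2
from workcell import manip
from scipy.spatial.transform import Rotation as Ro
def ci(n):
    c=manip.camera_info(n); return np.array(c['camera_matrix']),np.array(c['R']),np.array(c['t']).ravel()
def ray(n,u,v,z):
    K,R,t=ci(n); d=R.T@np.linalg.solve(K,[u,v,1.]); o=-R.T@t
    return o+d*(z-o[2])/d[2]
def proj(n,X):
    K,R,t=ci(n); p=K@(R@np.array(X)+t); return p[:2]/p[2]
E
python3 - <<'E'
from h import *
for n in ('top','side'):
    im=manip.camera(n); cv2.imwrite(f'pics/{n}0.png',im)
    K,R,t=ci(n); print(n,K.tolist(),-R.T@t,R[2])
o=manip.get_obs(); print(o)
E
```

```text
pics
top [[410.56618899511125, 0.0, 255.29816014219696], [0.0, 410.56618899511125, 188.6409447629587], [0.0, 0.0, 1.0]] [-0.156405    0.1655366   1.78822596] [ 0.3984594  -0.12490542 -0.90864115]
side [[412.3462281899071, 0.0, 260.7211108809229], [0.0, 412.3462281899071, 193.63422947213414], [0.0, 0.0, 1.0]] [ 0.09917191 -1.14973392  0.88473186] [ 0.36257295  0.74884892 -0.55476675]
{'clock': 0.1, 'joint_pos': array([ 1.31738307,  0.33281725, -0.06469778,  1.46089364,  0.02163147,
        1.34990503, -0.08854991]), 'joint_velocities': array([ 0.0015074 , -0.00175718,  0.00124126, -0.00246414,  0.0006034 ,
        0.00105297, -0.00038277]), 'tau': array([ 2.33006496e-03, -6.26747918e+01,  4.96603351e-02, -3.92426705e+01,
        1.63727067e-02,  7.03875470e-03,  3.80341305e-05]), 'position': array([ 0.14288419, -0.60808474,  0.23057281]), 'ee_rot': array([ 9.93349270e-01,  1.15138123e-01, -1.22325575e-04, -6.52079000e-04]), 'ft_force': array([ 0.21999073, -0.03459097, -0.9297717 ]), 'torque': array([ 0.01221454,  0.01792645, -0.02556253]), 'grip_width': 0.9976470348251931}
```

View pics/top0.png

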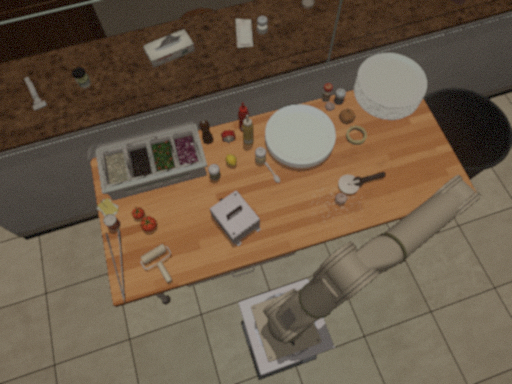

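View pics/side0.png

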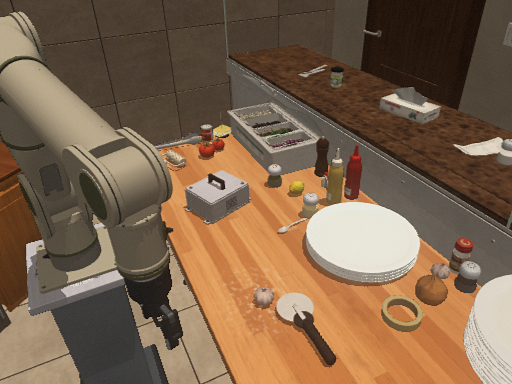

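The top view shows the box at about (235,217), the plates at (300,137), the garlic at (340,199) and free table near (290,205). In the side view the box is at (218,195). I'll zoom in.

Run:
```python
from h import *
t=cv2.imread('pics/top0.png'); s=cv2.imread('pics/side0.png')
cv2.imwrite('pics/tz.png',cv2.resize(t[175:255,190:270],None,fx=7,fy=7,interpolation=cv2.INTER_CUBIC))
cv2.imwrite('pics/sz.png',cv2.resize(s[160:230,175:260],None,fx=8,fy=8,interpolation=cv2.INTER_CUBIC))
```

```text
(no output)
```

View pics/tz.png

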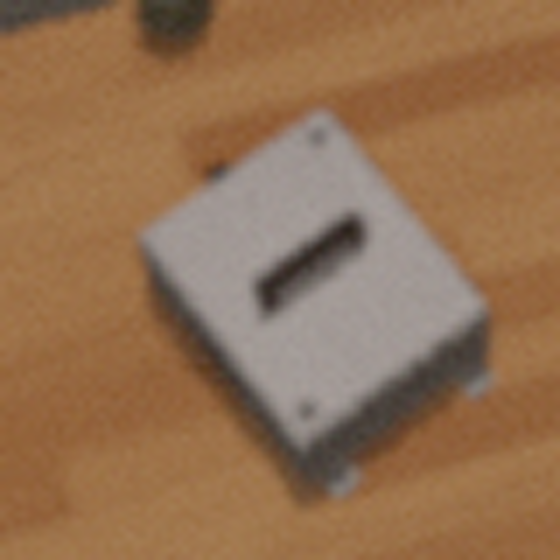

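View pics/sz.png

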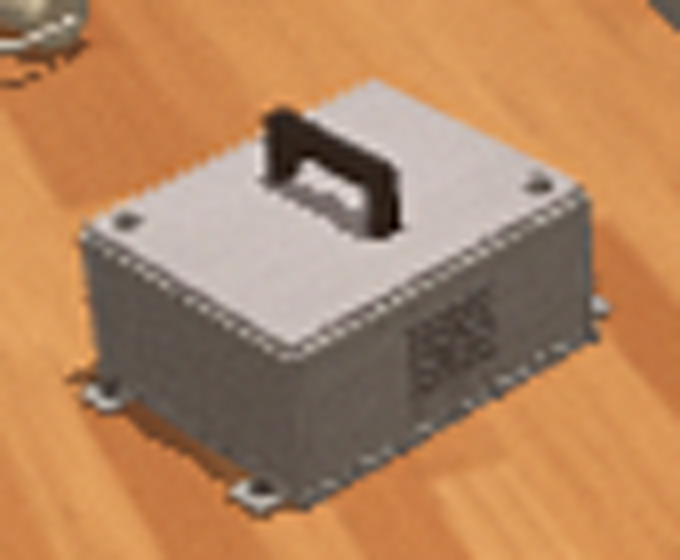

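Run:
```python
from h import *
B={'top':(190,175,270,255),'side':(175,160,260,230)}
for n in B:
    im=cv2.imread(f'pics/{n}0.png'); x0,y0,x1,y1=B[n]
    hsv=cv2.cvtColor(im,cv2.COLOR_BGR2HSV)
    m=((hsv[...,1]<60)&(hsv[...,2]>125)).astype(np.uint8)
    q=np.zeros_like(m); q[y0:y1,x0:x1]=m[y0:y1,x0:x1]
    c=max(cv2.findContours(q,cv2.RETR_EXTERNAL,cv2.CHAIN_APPROX_NONE)[0],key=cv2.contourArea)
    w=np.array([ray(n,u,v,.085)[:2] for u,v in cv2.convexHull(c)[:,0]])
    r=cv2.minAreaRect((w*1000).astype(np.float32)); print(n,len(c),cv2.contourArea(c),r)
    # dark handle
    d=(hsv[...,2]<60).astype(np.uint8); q=np.zeros_like(d); q[y0:y1,x0:x1]=d[y0:y1,x0:x1]
    for c in cv2.findContours(q,cv2.RETR_EXTERNAL,cv2.CHAIN_APPROX_NONE)[0]:
        if cv2.contourArea(c)>12:
            w=np.array([ray(n,u,v,.119)[:2] for u,v in c[:,0]]); print(' dark',c[:,0].mean(0),cv2.minAreaRect((w*1000).astype(np.float32)))
Z={'top':(190,175,7,[(140,238),(325,108),(490,308),(310,445)],[(318,136),(306,411)]),'side':(175,160,8,[(80,235),(372,80),(590,190),(290,355)],[(127,220),(540,184)])}
for n,(x0,y0,f,P,pins) in Z.items():
    w=np.array([ray(n,x0+(u+.5)/f-.5,y0+(v+.5)/f-.5,.085)[:2] for u,v in P]); print(n,w.round(4).tolist(),w.mean(0),[np.linalg.norm(w[i]-w[i-1]).round(4) for i in range(4)])
    w=np.array([ray(n,x0+(u+.5)/f-.5,y0+(v+.5)/f-.5,.09)[:2] for u,v in pins]); print(' pins',w,w.mean(0),np.linalg.norm(w[0]-w[1]))
```

```text
top 109 1162.5 ((506.4698486328125, 59.42707443237305), (177.31350708007812, 147.67483520507812), 19.158889770507812)
side 176 862.0 ((504.68359375, 50.325889587402344), (180.4990997314453, 150.850830078125), 18.910133361816406)
 dark [216.71428571 180.95918367] ((495.8412780761719, 30.008384704589844), (38.04494857788086, 108.60635375976562), 18.060035705566406)
top [[0.5639, 0.1562], [0.6126, 0.0169], [0.4465, -0.0399], [0.3972, 0.0946]] [0.50503887 0.05694006] [np.float64(0.1777), np.float64(0.1476), np.float64(0.1755), np.float64(0.1433)]
 pins [[0.59280329 0.02757344]
 [0.41733056 0.09060109]] [0.50506692 0.05908727] 0.18644883086181321
side [[0.396, 0.0888], [0.5632, 0.1526], [0.6127, 0.012], [0.4453, -0.0447]] [0.50432021 0.05214167] [np.float64(0.1423), np.float64(0.1789), np.float64(0.1491), np.float64(0.1768)]
 pins [[0.41668612 0.08267532]
 [0.59182213 0.02033096]] [0.50425412 0.05150314] 0.18590169320683747
```

Run:
```python
from h import *
from scipy.optimize import least_squares
t=cv2.imread('pics/top0.png')
for z,pts in ((0,[(285,205),(300,205),(310,200),(330,190),(283,240),(240,268),(340,230)]),(0.055,[(300,168),(270,150),(320,163)]),(0.02,[(340,199),(278,178),(265,165)])):
    for p in pts: print(p,ray('top',*p,z).round(3))
cv2.imwrite('pics/tz2.png',cv2.resize(t[145:275,205:355],None,fx=5,fy=4.5,interpolation=cv2.INTER_CUBIC))
o=manip.get_obs()
def sim(p,N=16):
    P=np.array(o['position']);R=Ro.from_quat(o['ee_rot'])
    for i in range(N):
        P=P+R.apply([p[0],p[1],p[2]]); R=R*Ro.from_rotvec([0,0,np.radians(-6)])
    return P,R
s=least_squares(lambda p:sim(p)[0]-[.505,.055,.2],[.05,0,0]); print(s.x*1000, sim(s.x)[1].as_matrix())
```

```text
(285, 205) [ 0.502 -0.185  0.   ]
(300, 205) [ 0.479 -0.252  0.   ]
(310, 200) [ 0.488 -0.306  0.   ]
(330, 190) [ 0.505 -0.416 -0.   ]
(283, 240) [ 0.345 -0.117  0.   ]
(240, 268) [0.285 0.106 0.   ]
(340, 230) [ 0.305 -0.38   0.   ]
(300, 168) [ 0.637 -0.308  0.055]
(270, 150) [ 0.776 -0.206  0.055]
(320, 163) [ 0.631 -0.408  0.055]
(340, 199) [ 0.44  -0.435  0.02 ]
(278, 178) [ 0.637 -0.198  0.02 ]
(265, 165) [ 0.724 -0.163  0.02 ]
[53.12576947 -2.90999604  1.95442166] [[-3.29248531e-01  9.44243216e-01 -3.93182346e-04]
 [ 9.44242366e-01  3.29248762e-01  1.26731572e-03]
 [ 1.32610908e-03  4.60024118e-05 -9.99999120e-01]]
```

View pics/tz2.png

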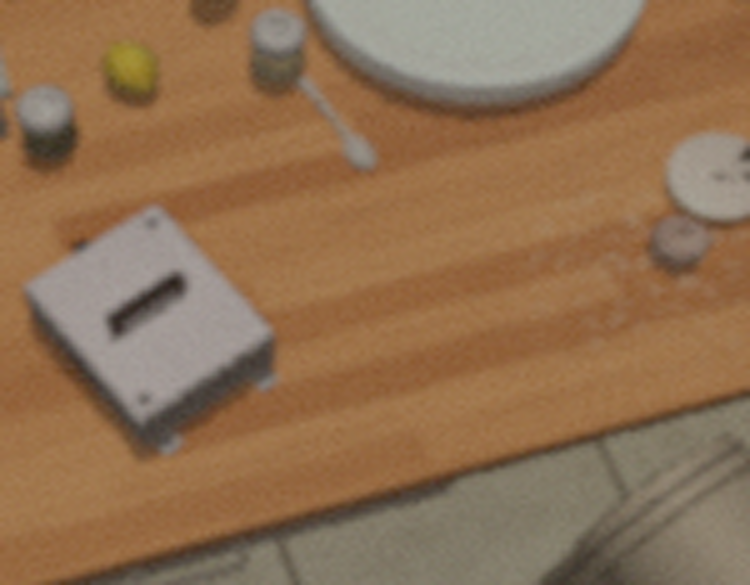

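The free area is confirmed: around (0.47, -0.22) nothing lies within about 130 mm. Swinging over to the handle.

Call:
step_arm:
  motion:
    - [53, -3, 2, 0, 0, -6]
    - [53, -3, 2, 0, 0, -6]
    - [53, -3, 2, 0, 0, -6]
    - [53, -3, 2, 0, 0, -6]
    - [53, -3, 2, 0, 0, -6]
    - [53, -3, 2, 0, 0, -6]
    - [53, -3, 2, 0, 0, -6]
    - [53, -3, 2, 0, 0, -6]
    - [53, -3, 2, 0, 0, -6]
    - [53, -3, 2, 0, 0, -6]
    - [53, -3, 2, 0, 0, -6]
    - [53, -3, 2, 0, 0, -6]
    - [53, -3, 2, 0, 0, -6]
    - [53, -3, 2, 0, 0, -6]
    - [53, -3, 2, 0, 0, -6]
    - [53, -3, 2, 0, 0, -6]
    - [0, 0, 0, 0, 0, 0]
  jaw: 60
  force: 40

```text
clock: 2.22
position: [0.4911, 0.0801, 0.1931]
ee_rot: [0.557, 0.831, 0.001, -0.006]
ft_force: [0.7, -1.1, 0.5]
grip_width: 0.703
```

```bash
cat >> h.py <<'E'
def delta(X,yaw):
    "remaining move to TCP X with tool x at world angle yaw (deg), tool down: shift in present tool axes, rotvec deg"
    o=manip.get_obs(); R=Ro.from_quat(o['ee_rot']); c,s=np.cos(np.radians(yaw)),np.sin(np.radians(yaw))
    T=Ro.from_matrix(np.array([[c,s,0],[s,-c,0],[0,0,-1]]))
    m=R.as_matrix()
    print('t',o['clock'],'pos',np.round(o['position'],4),'yaw',np.degrees(np.arctan2(m[1,0],m[0,0])).round(2),'F',np.round(o['ft_force'],2),'w',round(o['grip_width']*85.4,1))
    print('shift mm',(R.inv().apply(np.array(X)-o['position'])*1000).round(1),'turn',np.degrees((R.inv()*T).as_rotvec()).round(2))
E
python3 -c "
from h import *
delta([.505,.055,.15],108.9)"
```

```text
t 2.225 pos [0.4911 0.0801 0.1931] yaw 112.36 F [ 0.71 -1.11  0.5 ] w 60.0
shift mm [-28.9   3.5  42.8] turn [-0.31 -0.57  3.46]
```

Call:
step_arm:
  motion:
    - [-15, 2, 20, -0.15, -0.3, 1.7]
    - [-14, 1.5, 20, -0.15, -0.3, 1.7]
    - [0, 0, 0, 0, 0, 0]
    - [0, 0, 0, 0, 0, 0]

```text
clock: 2.72
position: [0.5053, 0.0526, 0.1523]
ee_rot: [0.582, 0.813, -0.001, 0.0]
ft_force: [0.4, 0.6, 0.6]
grip_width: 0.704
```

Run:
```python
from h import *
delta([.505,.055,.094],108.9)
for n,b,f in (('top',(190,165,280,255),6),('side',(165,110,270,230),5)):
    im=manip.camera(n); cv2.imwrite(f'pics/{n}1.png',im)
    cv2.imwrite(f'pics/{n}1z.png',cv2.resize(im[b[1]:b[3],b[0]:b[2]],None,fx=f,fy=f,interpolation=cv2.INTER_CUBIC))
```

```text
t 2.725 pos [0.5053 0.0526 0.1523] yaw 108.76 F [0.35 0.57 0.64] w 60.1
shift mm [ 2.5  0.5 58.3] turn [-0.03  0.08 -0.14]
```

View pics/side1z.png

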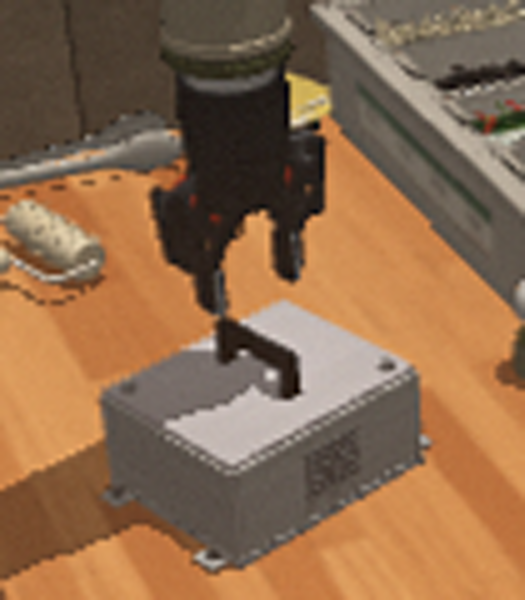

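View pics/top1z.png

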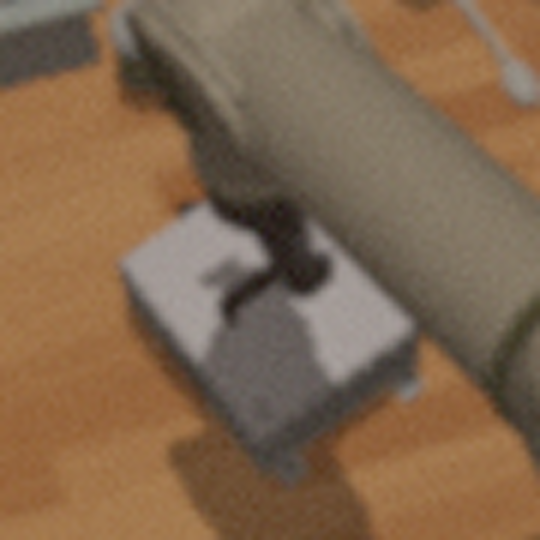

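Run:
```python
from h import *
for X in ([.5053,.0526,.157],[.505,.055,.119],[.505,.055,.107]):
    p=proj('side',X); print(p,(p-[165,110])*5); p=proj('top',X); print('  top',(p-[190,165])*6)
```

```text
[214.96083022 168.51859764] [249.8041511  292.59298822]
  top [268.20389241 252.26034437]
[215.54825854 177.44259506] [252.7412927  337.21297532]
  top [268.08597196 273.2676597 ]
[215.83236157 180.29445513] [254.16180783 351.47227565]
  top [268.99735426 279.31059459]
```

Side view: the fingertip midpoint (251,293 zoomed) matches the projected TCP, and the handle sits centred under it. Descending and closing.

Call:
step_arm:
  motion:
    - [0, 0, 20, 0, 0, -0.1]
    - [0, 0, 18, 0, 0, 0]
    - [0, 0, 12, 0, 0, 0]
    - [0, 0, 7, 0, 0, 0]
    - [0, 0, 0, 0, 0, 0]
    - [0, 0, 0, 0, 0, 0]

```text
clock: 3.58
position: [0.5068, 0.0535, 0.0955]
ee_rot: [0.581, 0.814, 0.0, 0.002]
ft_force: [-1.1, -0.2, 0.4]
grip_width: 0.702
```

```bash
python3 -c "
from h import *
delta([.505,.055,.094],108.9)"
```

```text
t 3.575 pos [0.5068 0.0535 0.0955] yaw 108.94 F [-1.12 -0.18  0.39] w 59.9
shift mm [ 2.  -1.2  1.5] turn [0.19 0.17 0.04]
```

Call:
step_arm:
  motion:
    - [1, 0, 1.5, 0, 0, 0]
    - [0, 0, 0, 0, 0, 0]
    - [0, 0, 0, 0, 0, 0]
    - [0, 0, 0, 0, 0, 0]
    - [0, 0, 0, 0, 0, 0]
    - [0, 0, 0, 0, 0, 0]
    - [0, 0, 0, 0, 0, 0]
    - [0, 0, 0, 0, 0, 0]
  jaw: 4
  force: 50

```text
clock: 4.58
position: [0.5071, 0.0546, 0.0949]
ee_rot: [0.581, 0.814, 0.001, 0.003]
ft_force: [0.7, -0.2, 0.7]
grip_width: 0.152
```

Run:
```python
from h import *
delta([.505,.055,.094],108.9)
for n,b,f in (('side',(165,110,270,230),5),):
    im=manip.camera(n); cv2.imwrite(f'pics/{n}2.png',im)
    cv2.imwrite(f'pics/{n}2z.png',cv2.resize(im[b[1]:b[3],b[0]:b[2]],None,fx=f,fy=f,interpolation=cv2.INTER_CUBIC))
```

```text
t 4.575 pos [0.5071 0.0546 0.0949] yaw 108.94 F [ 0.69 -0.19  0.75] w 13.0
shift mm [ 1.1 -1.9  0.9] turn [0.28 0.2  0.04]
```

View pics/side2z.png

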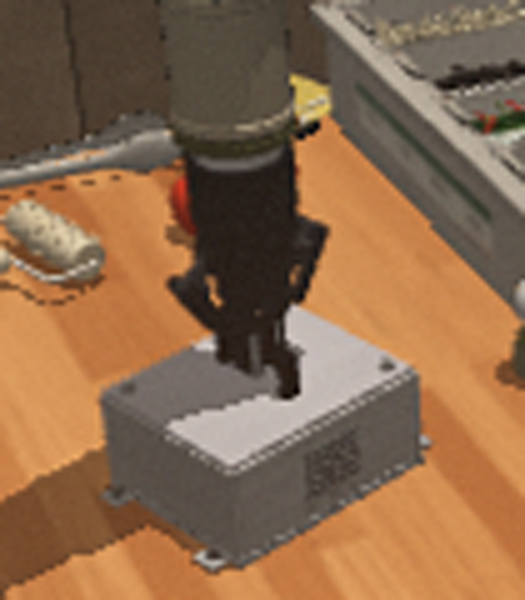

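Width 13 mm with the fingers on the bar: gripped, a few mm towards box +y. Lifting slowly.

Call:
step_arm:
  motion:
    - [0, 0, -4, 0, 0, 0]
    - [0, 0, -6, 0, 0, 0]
    - [0, 0, -8, 0, 0, 0]
    - [0, 0, -10, 0, 0, 0]
    - [0, 0, -12, 0, 0, 0]
    - [0, 0, -15, 0, 0, 0]
    - [0, 0, -15, 0, 0, 0]
    - [0, 0, -15, 0, 0, 0]
    - [0, 0, 0, 0, 0, 0]

```text
clock: 5.75
position: [0.5066, 0.0548, 0.1868]
ee_rot: [0.581, 0.814, 0.001, 0.003]
ft_force: [0.2, 0.2, -3.3]
grip_width: 0.151
```

Run:
```python
from h import *
delta([.47,-.22,.17],90)
for n,b,f in (('side',(165,90,270,230),4),('top',(190,165,280,255),4)):
    im=manip.camera(n); cv2.imwrite(f'pics/{n}3.png',im)
    cv2.imwrite(f'pics/{n}3z.png',cv2.resize(im[b[1]:b[3],b[0]:b[2]],None,fx=f,fy=f,interpolation=cv2.INTER_CUBIC))
```

```text
t 5.75 pos [0.5066 0.0548 0.1868] yaw 108.95 F [ 0.21  0.22 -3.32] w 12.9
shift mm [-247.9 -124.    17.1] turn [ 0.36  0.19 18.95]
```

View pics/side3z.png

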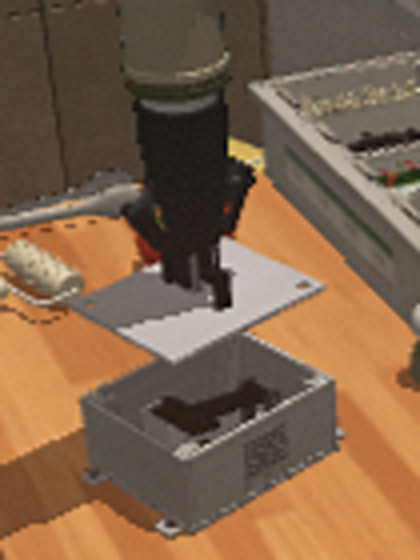

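View pics/top3z.png

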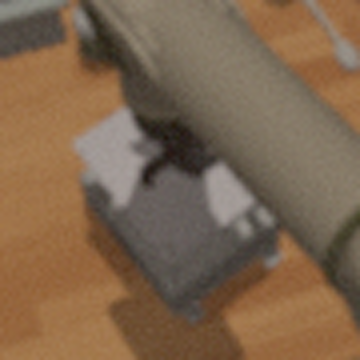

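Cover hanging level, clear of the pins, box open with the paddle visible. Carrying it over.

Call:
step_arm:
  motion:
    - [-11, -3, 0, 0, 0, 0.8]
    - [-22, -7, 0, 0, 0, 1.6]
    - [-22, -7, 0, 0, 0, 1.6]
    - [-22, -7, 0, 0, 0, 1.6]
    - [-22, -7, 0, 0, 0, 1.6]
    - [-22, -7, 0, 0, 0, 1.6]
    - [-22, -7, 0, 0, 0, 1.6]
    - [-22, -7, 0, 0, 0, 1.6]
    - [-22, -7, 0, 0, 0, 1.6]
    - [-22, -7, 0, 0, 0, 1.6]
    - [-22, -7, 0, 0, 0, 1.6]
    - [-11, -3, 0, 0, 0, 0.8]
    - [0, 0, 0, 0, 0, 0]

```text
clock: 7.48
position: [0.4702, -0.2167, 0.1839]
ee_rot: [0.708, 0.706, -0.0, 0.001]
ft_force: [-0.6, 1.1, -2.8]
grip_width: 0.153
```

Run:
```python
from h import *
delta([.47,-.22,.03],90)
```

```text
t 7.475 pos [ 0.4702 -0.2167  0.1839] yaw 89.83 F [-0.65  1.07 -2.84] w 13.0
shift mm [ -2.9  -0.4 153.9] turn [ 0.07  0.13 -0.17]
```

Call:
step_arm:
  motion:
    - [-1, 0, 10, 0, 0, 0]
    - [-1, 0, 18, 0, 0, 0]
    - [-1, 0, 22, 0, 0, 0]
    - [0, 0, 22, 0, 0, 0]
    - [0, 0, 22, 0, 0, 0]
    - [0, 0, 20, 0, 0, 0]
    - [0, 0, 16, 0, 0, 0]
    - [0, 0, 10, 0, 0, 0]
    - [0, 0, 5, 0, 0, 0]
    - [0, 0, 3, 0, 0, 0]
    - [0, 0, 0, 0, 0, 0]

```text
clock: 8.85
position: [0.4704, -0.2131, 0.024]
ee_rot: [0.704, 0.71, 0.0, -0.001]
ft_force: [-0.5, 0.4, -3.0]
grip_width: 0.15
```

Run:
```python
from h import *
delta([.47,-.22,.015],90)
im=manip.camera('side'); cv2.imwrite('pics/side4.png',cv2.resize(im[160:320,180:380],None,fx=3.5,fy=3.5,interpolation=cv2.INTER_CUBIC))
```

```text
t 8.85 pos [ 0.4704 -0.2131  0.024 ] yaw 90.43 F [-0.45  0.4  -3.03] w 12.8
shift mm [-6.9 -0.4  9. ] turn [-0.07 -0.11  0.43]
```

View pics/side4.png

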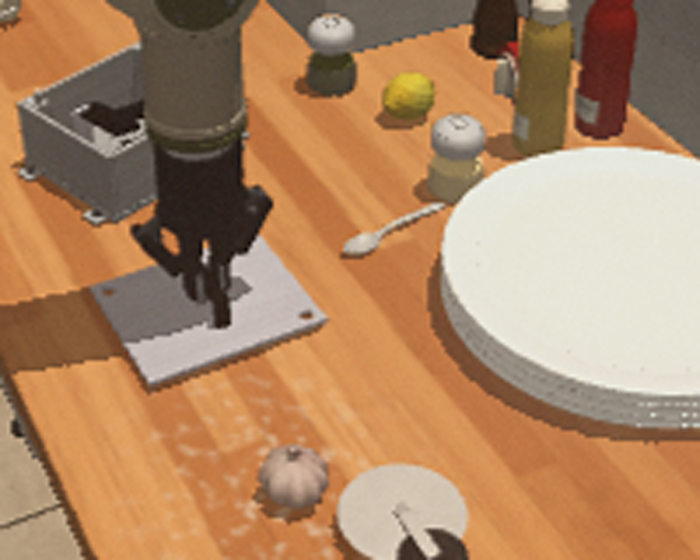

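The cover is over bare wood, about 9 mm up. Lowering gently.

Call:
step_arm:
  motion:
    - [0, 0, 3, 0, 0, 0]
    - [0, 0, 2.5, 0, 0, 0]
    - [0, 0, 2, 0, 0, 0]
    - [0, 0, 1.5, 0, 0, 0]
    - [0, 0, 0, 0, 0, 0]

```text
clock: 9.52
position: [0.471, -0.2137, 0.0154]
ee_rot: [0.705, 0.71, 0.0, -0.0]
ft_force: [-0.4, 0.8, -2.4]
grip_width: 0.154
```

Call:
step_arm:
  motion:
    - [0, 0, 1, 0, 0, 0]
    - [0, 0, 0.5, 0, 0, 0]
    - [0, 0, 0, 0, 0, 0]

```text
clock: 9.9
position: [0.4712, -0.2137, 0.015]
ee_rot: [0.705, 0.71, 0.0, 0.0]
ft_force: [-0.3, -0.4, -1.2]
grip_width: 0.152
```

Call:
step_arm:
  motion:
    - [0, 0, 1, 0, 0, 0]
    - [0, 0, 0.7, 0, 0, 0]
    - [0, 0, 0, 0, 0, 0]

```text
clock: 10.28
position: [0.4714, -0.2137, 0.015]
ee_rot: [0.705, 0.71, -0.0, 0.0]
ft_force: [-0.1, 0.8, -1.7]
grip_width: 0.15
```

Call:
step_arm:
  motion:
    - [0, 0, 2, 0, 0, 0]
    - [0, 0, 2, 0, 0, 0]

```text
clock: 10.52
position: [0.4715, -0.2138, 0.0148]
ee_rot: [0.705, 0.71, -0.001, 0.0]
ft_force: [-16.7, 5.6, 34.7]
grip_width: 0.15
```

Solid table contact (35 N at z = 14.8 mm). The arm is relaxed with a zero row, then the jaws open.

Call:
step_arm:
  motion:
    - [0, 0, 0, 0, 0, 0]
    - [0, 0, 0, 0, 0, 0]

```text
clock: 10.78
position: [0.4718, -0.2139, 0.0151]
ee_rot: [0.705, 0.71, -0.001, 0.001]
ft_force: [1.0, 0.9, -2.6]
grip_width: 0.152
```

Call:
step_arm:
  motion:
    - [0, 0, 0, 0, 0, 0]
    - [0, 0, 0, 0, 0, 0]
    - [0, 0, 0, 0, 0, 0]
    - [0, 0, 0, 0, 0, 0]
    - [0, 0, 0, 0, 0, 0]
  jaw: 45

```text
clock: 11.4
position: [0.4722, -0.2141, 0.0148]
ee_rot: [0.705, 0.71, -0.001, 0.001]
ft_force: [-0.3, -0.1, 0.4]
grip_width: 0.523
```

Call:
step_arm:
  motion:
    - [0, 0, -5, 0, 0, 0]
    - [0, 0, -10, 0, 0, 0]
    - [0, 0, -20, 0, 0, 0]
    - [0, 0, -30, 0, 0, 0]
    - [0, 0, -40, 0, 0, 0]
    - [0, 0, -40, 0, 0, 0]
    - [0, 0, -40, 0, 0, 0]
    - [0, 0, 0, 0, 0, 0]

```text
clock: 12.4
position: [0.4724, -0.2129, 0.2107]
ee_rot: [0.704, 0.71, -0.0, 0.002]
ft_force: [-0.3, -0.0, -1.4]
grip_width: 0.53
```

Run:
```python
from h import *
im=manip.camera('side'); cv2.imwrite('pics/side5.png',cv2.resize(im[140:320,160:360],None,fx=3.3,fy=3.3,interpolation=cv2.INTER_CUBIC)); cv2.imwrite('pics/side5f.png',im)
im=manip.camera('top'); cv2.imwrite('pics/top5f.png',im);cv2.imwrite('pics/top5.png',cv2.resize(im[165:255,190:320],None,fx=6,fy=6,interpolation=cv2.INTER_CUBIC))
delta([.5,.05,.17],108.9)
```

```text
t 12.5 pos [ 0.4709 -0.2125  0.2074] yaw 90.47 F [ 0.04 -0.44 -1.03] w 45.1
shift mm [262.3  31.3  36.9] turn [ -0.1    0.08 -18.43]
```

View pics/side5.png

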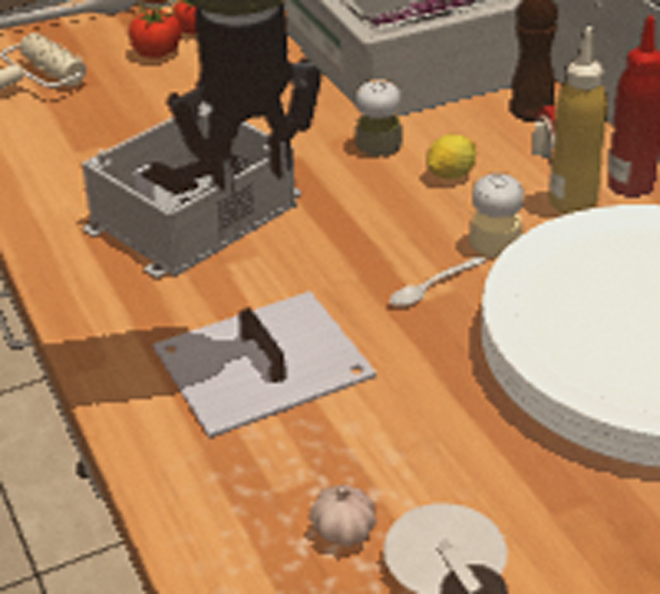

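View pics/top5.png

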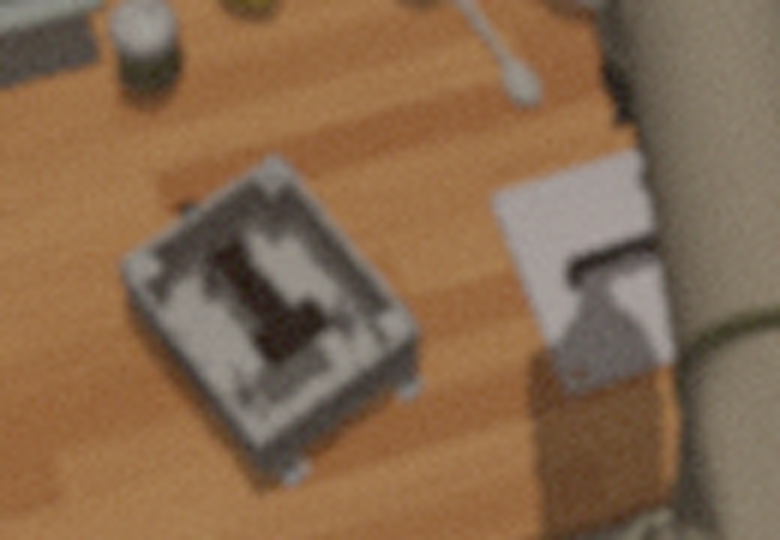

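The cover lies flat, handle up and clear. In the zoomed top view the paddle is a dark T, with the bar near (295,335). I'll check the predicted thumb bar and guides against both views.

Run:
```python
from h import *
a=np.radians(18.9); ex=np.array([np.cos(a),np.sin(a),0]); ey=np.array([-np.sin(a),np.cos(a),0])
C=np.array([.5085,.0508,0])
P={'bar':(-.027,0,.071),'barL':(-.027,.031,.071),'barR':(-.027,-.031,.071),'g+':(-.03,.047,.055),'g-':(-.03,-.047,.055),'pin1':(-.073,.058,.094),'pin2':(.073,-.058,.094),'c1':(-.09,-.075,.08),'c2':(-.09,.075,.08),'c3':(.09,-.075,.08),'c4':(.09,.075,.08)}
for n,(x0,y0,x1,y1) in {'side':(180,165,255,230),'top':(200,185,265,250)}.items():
    im=cv2.imread(f'pics/{n}5f.png'); f=9; z=cv2.resize(im[y0:y1,x0:x1],None,fx=f,fy=f,interpolation=cv2.INTER_CUBIC)
    for k,(x,y,h) in P.items():
        p=(proj(n,C+x*ex+y*ey+[0,0,h])-[x0,y0]+.5)*f
        cv2.drawMarker(z,tuple(int(v) for v in p),(0,0,255) if k[0]=='b' else (0,255,0),cv2.MARKER_CROSS,10,1)
    cv2.imwrite(f'pics/{n}5o.png',z)
```

```text
(no output)
```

View pics/side5o.png

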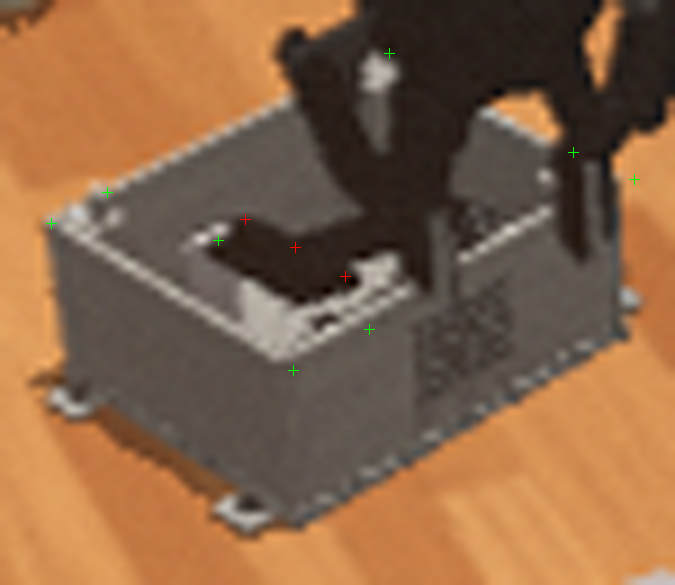

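View pics/top5o.png

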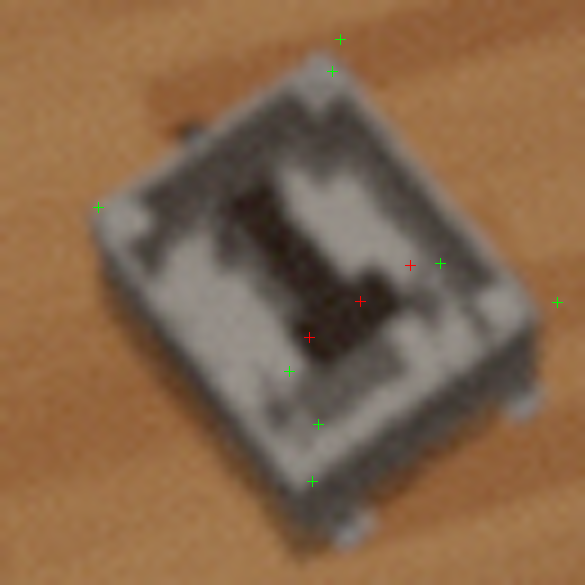

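The projected bar lands on the dark bar within 1–2 px. Along box x I'll rely on the grasp pose, because the jaws centred on the handle. Along y the tolerance is wide. Closing the fingers and moving above the bar.

Call:
step_arm:
  motion:
    - [10, 2, 0, 0, 0, -0.8]
    - [21, 4.3, 0, 0, 0, -1.5]
    - [21, 4.3, 1, 0, 0, -1.5]
    - [21, 4.3, 1, 0, 0, -1.5]
    - [21, 4.3, 1, 0, 0, -1.5]
    - [21, 4.3, 1, 0, 0, -1.5]
    - [21, 4.3, 1, 0, 0, -1.5]
    - [21, 4.3, 1, 0, 0, -1.5]
    - [21, 4.3, 1, 0, 0, -1.5]
    - [21, 4.3, 1, 0, 0, -1.5]
    - [21, 4.3, 1, 0, 0, -1.5]
    - [21, 4.3, 1, 0, 0, -1.5]
    - [10, 2, 0, 0, 0, -0.8]
    - [0, 0, 0, 0, 0, 0]
  jaw: 0

```text
clock: 14.25
position: [0.4788, 0.0636, 0.194]
ee_rot: [0.573, 0.82, -0.001, -0.003]
ft_force: [0.5, 0.2, 0.2]
grip_width: 0.001
```

Run:
```python
from h import *
delta([.4797,.0452,.1],108.9)
```

```text
t 14.25 pos [0.4788 0.0636 0.194 ] yaw 110.13 F [0.49 0.15 0.23] w 0.1
shift mm [-17.9  -5.   93.9] turn [-0.29 -0.18  1.23]
```

Call:
step_arm:
  motion:
    - [-9, -2.5, 15, -0.3, -0.2, 0.6]
    - [-8, -2.5, 20, 0, 0, 0.6]
    - [0, 0, 20, 0, 0, 0]
    - [0, 0, 15, 0, 0, 0]
    - [0, 0, 10, 0, 0, 0]
    - [0, 0, 4, 0, 0, 0]
    - [0, 0, 0, 0, 0, 0]

```text
clock: 15.12
position: [0.4796, 0.0384, 0.1036]
ee_rot: [0.586, 0.811, -0.001, 0.001]
ft_force: [-1.5, 1.7, -0.1]
grip_width: -0.002
```

Run:
```python
from h import *
delta([.4797,.0452,.075],108.9)
im=manip.camera('side'); cv2.imwrite('pics/side6.png',cv2.resize(im[130:235,175:265],None,fx=5.5,fy=5.5,interpolation=cv2.INTER_CUBIC))
```

```text
t 15.125 pos [0.4796 0.0384 0.1036] yaw 108.31 F [-1.49  1.68 -0.11] w -0.1
shift mm [ 6.5  2.2 28.6] turn [-0.07  0.12 -0.59]
```

View pics/side6.png

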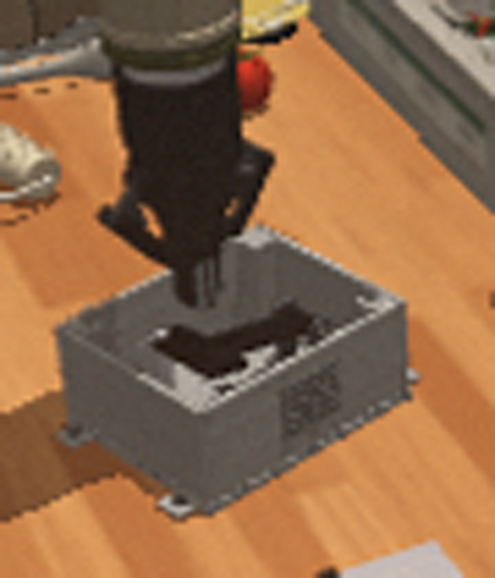

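Fingertips at (200,305) are over the thumb bar, which is at about (205,345). Correcting and descending to just above it.

Call:
step_arm:
  motion:
    - [4, 2, 8, 0, 0, -0.5]
    - [0, 0, 8, 0, 0, 0]
    - [0, 0, 6, 0, 0, 0]
    - [0, 0, 3, 0, 0, 0]
    - [0, 0, 0, 0, 0, 0]

```text
clock: 15.8
position: [0.481, 0.0434, 0.0777]
ee_rot: [0.582, 0.814, -0.001, 0.001]
ft_force: [0.3, 0.2, 0.2]
grip_width: -0.001
```

Run:
```python
from h import *
delta([.4797,.0452,.06],108.9)
```

```text
t 15.8 pos [0.481  0.0434 0.0777] yaw 108.88 F [0.28 0.25 0.22] w -0.1
shift mm [ 2.1 -0.7 17.7] turn [ 0.02  0.16 -0.02]
```

Call:
step_arm:
  motion:
    - [0, -0.5, 3, 0, 0, 0]
    - [0, 0, 3, 0, 0, 0]
    - [0, 0, 3, 0, 0, 0]
    - [0, 0, 0, 0, 0, 0]

```text
clock: 16.3
position: [0.4804, 0.043, 0.0686]
ee_rot: [0.582, 0.813, -0.001, 0.001]
ft_force: [-2.3, 0.1, 3.8]
grip_width: 0.0
```

Contact at about 71 mm with 3.8 N, as expected. Continuing in small steps.

Call:
step_arm:
  motion:
    - [0, 0, 2.5, 0, 0, 0]
    - [0, 0, 2.5, 0, 0, 0]
    - [0, 0, 2.5, 0, 0, 0]
    - [0, 0, 0, 0, 0, 0]

```text
clock: 16.8
position: [0.4795, 0.0426, 0.0607]
ee_rot: [0.582, 0.813, -0.002, 0.001]
ft_force: [-2.3, -0.7, 6.1]
grip_width: 0.001
```

Call:
step_arm:
  motion:
    - [0, 0, 2, 0, 0, 0]
    - [0, 0, 2, 0, 0, 0]
    - [0, 0, 1.5, 0, 0, 0]
    - [0, 0, 0, 0, 0, 0]

```text
clock: 17.3
position: [0.4788, 0.0423, 0.0551]
ee_rot: [0.582, 0.813, -0.003, 0.0]
ft_force: [-3.7, -1.5, 5.4]
grip_width: -0.002
```

Run:
```python
from h import *
delta([.4797,.0452,.055],108.9)
im=manip.camera('side'); cv2.imwrite('pics/side7.png',cv2.resize(im[165:225,180:255],None,fx=9,fy=9,interpolation=cv2.INTER_CUBIC))
im=manip.camera('top'); cv2.imwrite('pics/top7.png',cv2.resize(im[165:255,190:320],None,fx=6,fy=6,interpolation=cv2.INTER_CUBIC))
delta([.4797,.0452,.055],108.9)
```

```text
t 17.3 pos [0.4788 0.0423 0.0551] yaw 108.85 F [-3.67 -1.46  5.35] w -0.2
shift mm [2.4 1.8 0.1] turn [-0.23  0.22 -0.05]
t 17.4 pos [0.4788 0.0423 0.0552] yaw 108.84 F [-2.96 -0.04  5.88] w -0.1
shift mm [2.4 1.8 0.1] turn [-0.23  0.22 -0.06]
```

View pics/side7.png

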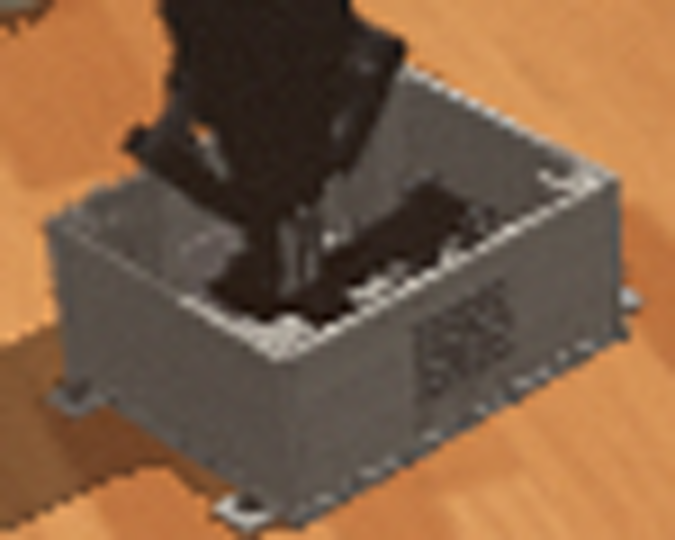

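View pics/top7.png

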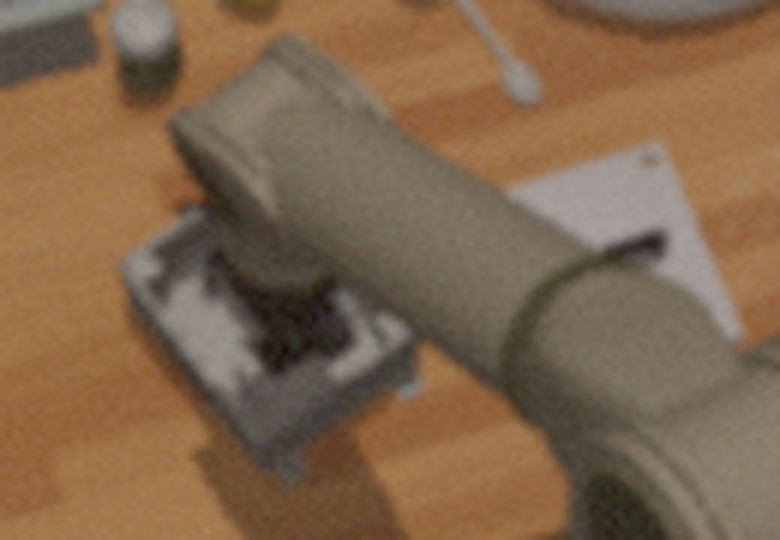

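The fingers hold the bar at TCP z = 55.1 mm with about 6 N, matching the expected half-way force. In the side view the bar has dropped level with the guide tops. Holding for over 2 s.

Call:
step_arm:
  motion:
    - [0, 0, 0, 0, 0, 0]
    - [0, 0, 0, 0, 0, 0]
    - [0, 0, 0, 0, 0, 0]
    - [0, 0, 0, 0, 0, 0]
    - [0, 0, 0, 0, 0, 0]
    - [0, 0, 0, 0, 0, 0]
    - [0, 0, 0, 0, 0, 0]
    - [0, 0, 0, 0, 0, 0]
    - [0, 0, 0, 0, 0, 0]
    - [0, 0, 0, 0, 0, 0]

```text
clock: 18.65
position: [0.4789, 0.0424, 0.0564]
ee_rot: [0.582, 0.813, -0.003, 0.001]
ft_force: [-3.0, -0.7, 6.8]
grip_width: -0.003
```

It creeps up about 0.1 mm per row, so I'll compensate.

Call:
step_arm:
  motion:
    - [0, 0, 0.5, 0, 0, 0]
    - [0, 0, 0.4, 0, 0, 0]
    - [0, 0, 0.3, 0, 0, 0]
    - [0, 0, 0.2, 0, 0, 0]
    - [0, 0, 0.2, 0, 0, 0]
    - [0, 0, 0.2, 0, 0, 0]
    - [0, 0, 0.2, 0, 0, 0]
    - [0, 0, 0.2, 0, 0, 0]
    - [0, 0, 0.2, 0, 0, 0]
    - [0, 0, 0.2, 0, 0, 0]
    - [0, 0, 0.2, 0, 0, 0]
    - [0, 0, 0.2, 0, 0, 0]

```text
clock: 20.15
position: [0.4787, 0.0423, 0.0546]
ee_rot: [0.582, 0.813, -0.004, 0.001]
ft_force: [-3.6, -0.4, 6.9]
grip_width: -0.002
```

Run:
```python
from h import *
im=manip.camera('side'); cv2.imwrite('pics/side8.png',cv2.resize(im[140:320,160:360],None,fx=3.3,fy=3.3,interpolation=cv2.INTER_CUBIC))
o=manip.get_obs(); delta([.4797,.0452,.055],108.9); print(np.abs(o['joint_velocities']).max())
```

```text
t 20.2 pos [0.4787 0.0423 0.0546] yaw 108.84 F [-4.1  -0.59  6.55] w -0.2
shift mm [ 2.4  1.8 -0.4] turn [-0.31  0.35 -0.06]
0.0017762610640893464
```

View pics/side8.png

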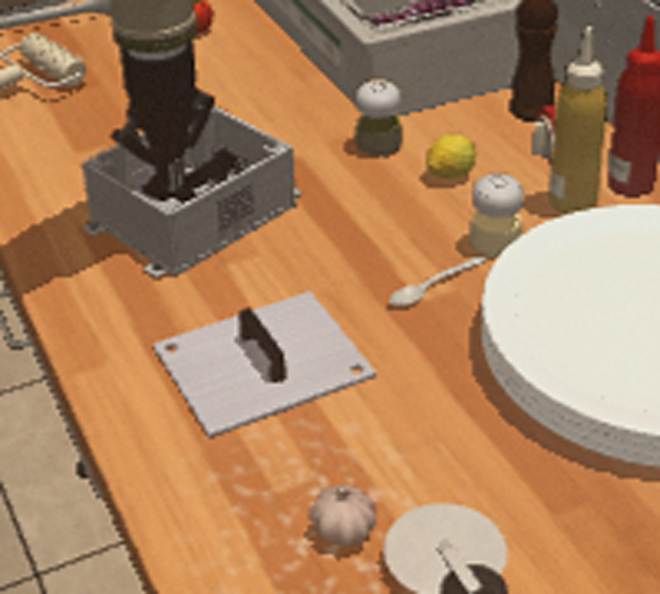

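The cover is flat and untouched, nothing else has moved, and the paddle has been held near level for about 3 s. Handing in.

Run:
```python
from h import *
print(manip.hand_in())
delta([.4797,.0452,.055],108.9)
```

```text
the job is handed in; nothing more can be done
None
the job is handed in; nothing more can be done
```

I lifted the cover off by its handle and laid it flat, handle up, on bare table at about (0.47, -0.21). Then I pressed the thumb bar down with shut fingers and handed the job in while still holding it there. Total time was about 20 s; no verdict came back.

**Last checks:**
- **Paddle:** the fingertips were at z = 54.6 mm (level is 55 mm). They had stayed between 54.6 and 56.4 mm for about 3 s, pushing with 5–7 N against the expected 6 N. The paddle angle itself is not measured. I inferred it from the fingertip height and force, and from a side view with the bar about level with the guide tops.
- **Cover and bystanders:** in the last side picture the cover lay flat and untouched. The bystanders in view (lemon, shakers, garlic, pizza cutter) stood where they were. The tomatoes and the dough docker were mostly or wholly out of that picture and I did not check them at the end.

**What disagreed:**
- **Box position:** the two cameras differed by about 6 mm in the box's y. That was harmless, because the thumb bar is 62 mm long. Along the box's x I used the position where the jaws had centred on the handle.
- **Cover set-down:** the first small downward steps gave no clear contact reading. A firmer one then gave a brief 35 N at the wrist through the gripped cover before I released it.
- **Hold:** the arm crept up about 0.1 mm per row, and I corrected this before handing in.

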